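# Fit and lock the blade of a vegetable slicer

### The arm

A 6-joint arm with a two-finger parallel gripper is mounted at the origin on a cart in front of the work surface, level with it; the furniture and walls round the work are solid. World frame = base frame: x ahead of the robot, y to its left, z up, the work surface at z = 0. Lengths are in m, angles in rad, forces in N, time in s.
With the tool pointing down it reaches from about 0.275 to 0.75 m from the base axis. Payload 10.2 kg.
Tool frame: the origin (TCP) lies at the very end of the fingers, on their centre line; the grasp point (between the pads) lies 19 mm behind it; z points along the fingers, y is the line along which they close (so a half turn about z gives the same grasp; the last joint's range is limited). The gripper opens to 85 mm and grips with 20 to 120 N. Pads are 22 mm wide; open, the fingers measure 114 mm over their backs; the gripper's body (76 mm by 85 mm) begins 54 mm behind the grasp point. The pads swing forward as they close: fully open they stand 13 mm farther back than shut.
Start: joints at [-0.223, 0.313, 1.498, -0, 1.331, -0.223], TCP at [0.525, -0, 0.231] pointing down, gripper open.
Joint ranges: [-2.94, 2.94], [-0.97, 2.17], [0.19, 2.56], [-1.23, 4.37], [0.02, 3.11], [-2.88, 2.88]. Speed limits (rad/s): [2.39, 2.39, 3.01, 3.14, 3.14, 3.14].

### API

Orientations are given as a unit quaternion [w, x, y, z].
In Python, from plant import arm, read_camera gives the robot as it stands.
- The arm moves only by the tool drive_tool, never from a script. Its argument "increments" is a list of rows, each an object with "travel": the shift along the tool's x, y, z in mm, a list of three; "dr": the turn, a rotation vector about the tool's x, y, z in degrees, a list of three. A call has 1 to 8 rows; each row shifts and turns the commanded pose from where the row before left it, along the tool's axes as they then stand; what a row does not reach is not made up. A row lasts 1/8 s, in which the tool goes at most 62.5 mm and 10.7 degrees, less where a joint would pass 70% of its speed; a pose out of reach is approached as far as the arm can. A call is refused whole if a number of a shift passes 62.5 or a number of a turn 10.7, either way. A call with a gripper value outside its range is refused whole. "grip" is the closure in counts, from 0 (fully open) to 255 (shut), set as the call begins (left out, the last holds). The fingers move at their own pace and stop on an object; "force" is the grip in N (left out, the last holds). Time passes only in rows, so rows that do not move let the fingers close. It gives the time, the measured TCP pose, the force, the opening and the grip force at its end, in the units of the state.
- arm.state(): the state, without advancing time (a new reading comes with each control period).
- read_camera(name): name is "scene" or "side" or "wrist"; returns a dict with "pixels" (420x560x3 uint8, red, green, blue), "fov_y" (degrees; the focal length in pixels is half the picture's height over the tangent of half this angle, whatever the lens; pixels are square), "cx", "cy" (the principal point, pixels), "R" (3x3) and "t" (3): a world point X has camera coordinates R X + t. Camera axes: x right, y down, z forward; pixel columns grow to the right and rows downward; lengths in m; the calibration is good to about 2 mm. The wrist camera is an equidistant fisheye: a pixel r from the principal point sees the ray r / f radians off the axis. A picture is of the moment at which its call begins. There is no depth.
- arm.finish_job(): hands the job in; it is judged then, once.
The state is a dict: "t": time; "joint_pos": joint angles; "qvel": joint speeds; "effort": joint torques, N m; "eef_pos": TCP position; "eef_rot": TCP orientation; "ft_force": force on the tool from outside, world axes, zero at the start; "torque": the same for the moment, N m; "opening": finger opening in m; "gripper_force": force on a finger pad.
Only numpy, scipy, OpenCV 4.12 (cv2) and the standard library are available. Lean on these libraries where they do the work, as an engineer would, in place of code of your own. Each camera call takes 0.05 s, during which the arm holds its last target. There are 200 camera calls.

### The job

Fit the vegetable slicer's loose steel blade: lay it, bevel up, flat on its seat with the notch over the pin, and let go. Then take the key from its block and turn the slotted lock with it (never with the fingers) a quarter turn clockwise, so that the tongue covers the end of the blade. Pull the key out and put it back in its block or lay it on the worktop; leave the fruit and the tumbler where they are.

Things in the scene. Friction and masses are not known exactly. Their poses are not given: they have to be found in the camera images.
- blade: Flat steel slicer blade, 150 long x 44 wide x 6 mm thick, 140 g, lying loose on the worktop, bevel up. Origin: centre of its underside; x along its length, z up. An open U notch, 15 wide and 20 deep, is cut in the middle of its +x end; the -x end is plain. Its +y long edge is bevelled on the upper side to a 4.5 mm high edge; the -y edge is 6 mm high.
- blade_notch (a point): Point in the blade's notch where the pin belongs when the blade is home: on the blade's centre line, level with its underside, 63 mm from its origin along +x.
- slicer: Vegetable slicer fixed on the worktop, 275 mm long (its y; infeed end +y). Origin: under its centre, on the worktop; z up. Two aluminium rails (x = -70..-56 and 56..70 mm) bridged by the blade. Between them an open throat 60 mm wide (y) under the blade; beyond it white tables lie 10 mm (+y) and 6 mm (-y) below seat height: room for fingers beside the blade's middle.
- seat (a point): Where the blade's origin belongs, 36 mm above the worktop over the slicer's origin, with the slicer's axes: x from lock to pin; the blade's x must point the same way. Play when seated: 3 mm along x, 2.5 along y. Two low cheeks (7 mm above the seat, x = -76..-58 mm) flank the blade's plain end, and a shoulder 5 mm above the seat stops it at x = -78.5.
- pin (a point): Foot of the locating pin, at seat height, 63 mm from the seat's origin along its +x. The pin is 10 mm in diameter and 14 mm high, tapered over the top 5 mm.
- lock_slot (a point): Middle of the slot's floor, on the lock's vertical axis, 50 mm above the worktop, at x = -99 mm from the seat. The lock: round steel head 40 mm in diameter, top 61 mm above the worktop; across it a slot, open at both ends, 11 deep, 7 wide, flared to 13 mm at the mouth. Turns with the lock: y along slot and tongue, a 24 mm wide plate reaching 40 mm from the axis, 1.5 mm above a seated blade.
- lock (a joint): Turn of the lock in rad, clockwise seen from above. 0: open, tongue and slot along the slicer's +y; it starts between 0 and 0.25. 1.57: locked, tongue along the slicer's +x, over the blade's end; it stops at 1.65. Stiff (about 0.12 N m) and stays where it is left. The key has about 0.12 rad of play either way in the slot.
- key: Key: flat black plastic grip, 46 wide (its y) x 14 thick (x) x 48 mm tall; below it a steel blade, 26 wide (y) x 4 thick (x) x 16.5 mm long; 60 g. Origin: middle of the grip's underside; z up. It stands upright in its block, grip exposed, to be lifted straight up. A half turn about z makes no difference.
- key_tip (a point): Middle of the lower end of the key's blade, 16.5 mm below the key's origin.
- key_park (a point): Mouth of the well in the black key block on the slicer, at (-87, -92) mm in the slicer's x, y, 44 mm above the worktop: the key's origin when parked, with the key's y along the slicer's y. The well is 8 x 30 mm (x, y), flared by 2 mm at the mouth, 22 mm deep.
- lemon: Lemon, 72 mm long, on the worktop; leave alone. Origin: its underside.
- apple: Red apple, 70 mm, on the worktop; leave alone. Origin: its underside.
- tumbler: Clear drinking glass, 82 mm across, 93 mm tall, on the worktop; leave alone. Origin: centre of its underside.
There are look-alikes about, which are no part of the job. Several things have the shape of the key; the one meant has the colours described above.

How it is judged:
By the outcome, as a careful person would: the job done as asked, in the order asked, and still so for the second after the job is handed in, with the robot touching nothing.
It also fails if it takes over 61 s, if anything falls off the work surface, if the arm or the gripper's body presses on something with over 40 N, if the wrist force passes 120 N, or if a joint passes its speed limit or range.

## Working session

There is one attempt and no reset: what is moved stays moved. The work goes in short steps, Python scripts to look and compute and a tool call to move; the robot and the scene stay as the last step left them, time stands still between calls to the robot, and variables do not carry over. Pictures are saved under pics/ and viewed, at most 10 in all, crops included, and the job is handed in when it is done.

Besides the shell and the picture viewer there is one more tool, called after "Emit:" as name(argument=value, ...), one argument or row to a line, values as JSON. drive_tool: Moves the arm, as the interface text tells. Its arguments: {"type":"object","properties":{"increments":{"type":"array","items":{"type":"object","properties":{"travel":{"type":"array","items":{"type":"number"}},"dr":{"type":"array","items":{"type":"number"}}}}},"grip":{"type":"number"},"force":{"type":"number"}},"required":["increments"]}

```bash
mkdir -p pics; cat > h.py <<'E'
import numpy as np, cv2
from plant import arm, read_camera
def grab(n,f):
    c=read_camera(n); cv2.imwrite(f'pics/{f}.png',c['pixels'][:,:,::-1]); np.save(f'pics/{f}.npy',c,allow_pickle=True); return c
def load(f): return np.load(f'pics/{f}.npy',allow_pickle=True).item()
def ray(c,u,v):
    R=np.array(c['R']);t=np.array(c['t']);f=210/np.tan(np.radians(c['fov_y'])/2)
    x,y=u-c['cx'],v-c['cy']
    if c.get('fish'):
        r=np.hypot(x,y);a=r/f;d=np.array([np.sin(a)*x/r,np.sin(a)*y/r,np.cos(a)])
    else: d=np.array([x/f,y/f,1])
    return -R.T@t,R.T@d
def onz(c,u,v,z):
    o,d=ray(c,u,v); return (o+d*(z-o[2])/d[2])
def proj(c,X):
    R=np.array(c['R']);t=np.array(c['t']);f=210/np.tan(np.radians(c['fov_y'])/2)
    p=R@np.array(X)+t
    if c.get('fish'):
        r=np.hypot(p[0],p[1]);a=np.arctan2(r,p[2]);return np.array([c['cx']+f*a*p[0]/r,c['cy']+f*a*p[1]/r])
    return np.array([c['cx']+f*p[0]/p[2],c['cy']+f*p[1]/p[2]])
E
python3 - <<'E'
from h import *
for n in('scene','side','wrist'):
    c=grab(n,n+'0'); print(n,c['fov_y'],c['cx'],c['cy'],-np.array(c['R']).T@c['t'])
a=[cv2.imread(f'pics/{n}0.png') for n in('scene','wrist')]
cv2.imwrite('pics/wr0b.png',cv2.resize(a[1],(784,588),interpolation=cv2.INTER_CUBIC))
cv2.imwrite('pics/sc0b.png',cv2.resize(a[0],(784,588),interpolation=cv2.INTER_CUBIC))
print(arm.state())
E
```

```text
scene 45.7320818121247 275.85960018110154 217.2074781225824 [-0.17563165 -0.69822939  0.52431163]
side 45.14968134894757 274.53965097093226 213.32480157872618 [-0.05887993 -0.40564656  0.77401639]
wrist 65.70646984690485 286.85547611060144 199.18723252815735 [0.52492696 0.07997652 0.37371109]
{'t': 0.15, 'joint_pos': array([-2.23406404e-01,  3.13323625e-01,  1.49823950e+00, -5.09947858e-06,
        1.33101439e+00, -2.23406800e-01]), 'qvel': array([-9.07942892e-04, -1.93054254e-03, -1.97290765e-03, -4.08201224e-05,
        2.69721798e-03, -1.10242239e-03]), 'effort': array([ 1.79854873e-03, -4.12368500e+01, -2.59796566e+01, -1.57318855e-04,
        3.17765021e-03, -3.62555340e-05]), 'eef_pos': array([5.24810285e-01, 2.62780247e-05, 2.30874123e-01]), 'eef_rot': array([-4.15377078e-04,  7.07106127e-01,  7.07107264e-01, -2.64500940e-04]), 'ft_force': array([0.38382255, 0.41963903, 0.13678273]), 'torque': array([-0.04679719, -0.0127862 ,  0.00167823]), 'gripper_force': 0.0, 'opening': 0.08559888274902402}
```

View pics/sc0b.png

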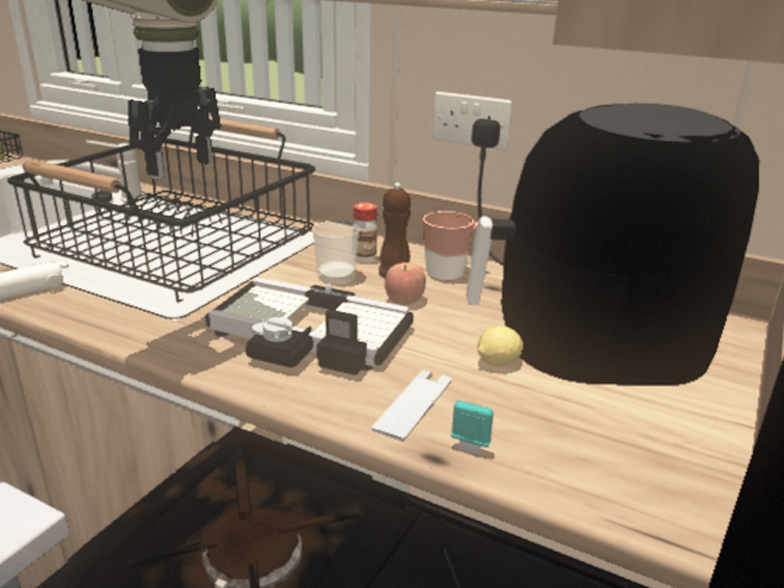

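View pics/wr0b.png

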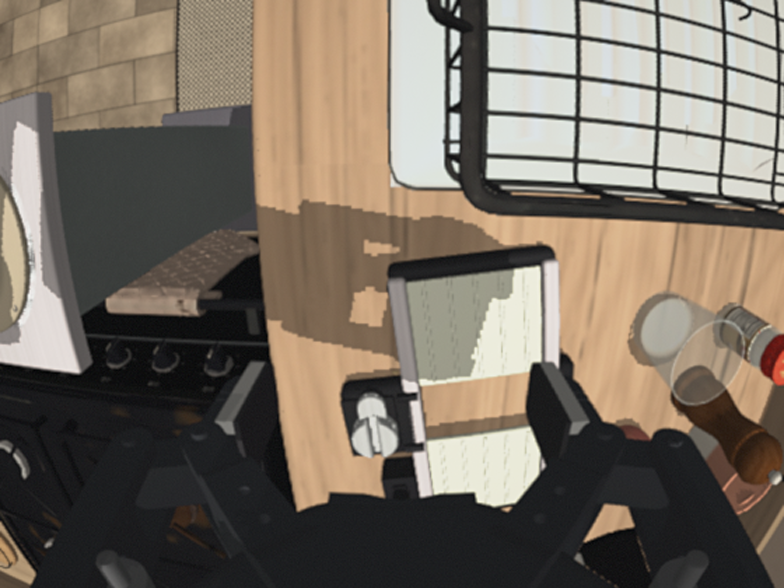

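The scene view shows the blade at (412,405), a turquoise key at (472,425), a black key in its block at (342,335) and the lock at (277,330). The wrist view shows the lock at (373,425), with its slot roughly along the slicer's y. Next I'll take close crops.

```bash
python3 - <<'E'
from h import *
s=cv2.imread('pics/scene0.png')[190:340,140:360]
d=cv2.imread('pics/side0.png')
cv2.imwrite('pics/c1.png',cv2.resize(s,None,fx=3.6,fy=3.6,interpolation=cv2.INTER_CUBIC))
cv2.imwrite('pics/c2.png',cv2.resize(d,(784,588),interpolation=cv2.INTER_CUBIC))
E
```

```text
(no output)
```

View pics/c1.png

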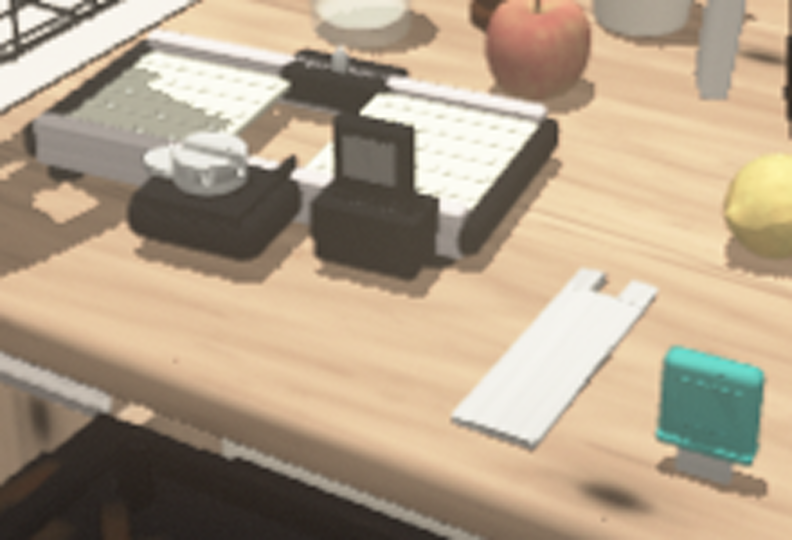

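View pics/c2.png

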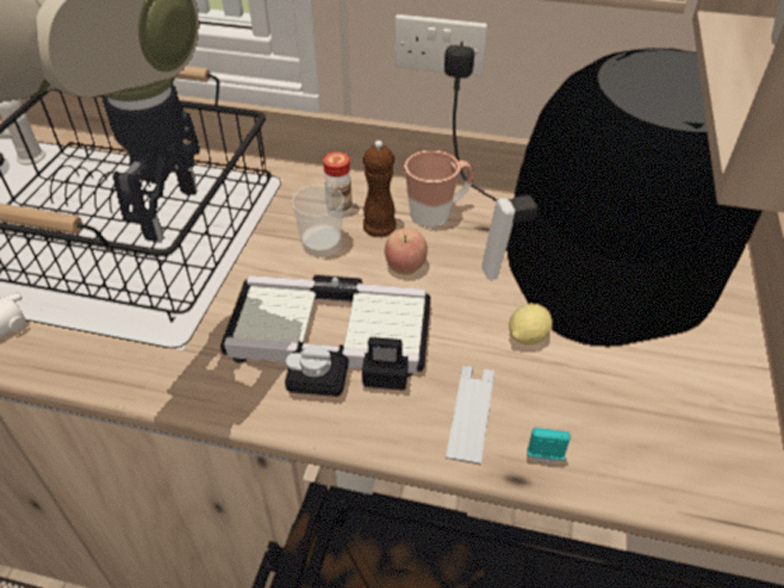

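The black key in the block (crop 375,160; pale inner face) is the one meant, and the turquoise one (710,405) is a look-alike. The blade's notched end is near (615,285) and its plain end near (495,430). The lock is at (210,160) and the pin top at (341,55).

```bash
python3 - <<'E'
from h import *
s=load('scene0');d=load('side0');w=load('wrist0');w['fish']=1
S=lambda X,Y,z:onz(s,140+(X+.5)/3.6-.5,190+(Y+.5)/3.6-.5,z)
D=lambda X,Y,z:onz(d,(X+.5)/1.4-.5,(Y+.5)/1.4-.5,z)
W=lambda X,Y,z:onz(w,(X+.5)/1.4-.5,(Y+.5)/1.4-.5,z)
p=lambda n,*a:print(n,[np.round(x*1000).tolist() for x in a])
p('lock',S(210,160,.058),D(316,357,.058),W(373,422,.061))
p('pin',S(341,50,.05),D(336,283,.05))
p('keytop',S(374,122,.092),D(386,343,.092))
p('bl plain L',S(453,418,.006),D(448,457,.006))
p('bl plain R',S(533,445,.003),D(481,460,.003))
p('bl notch L',S(590,268,.006),D(463,367,.006))
p('bl notch R',S(656,288,.006),D(494,371,.006))
p('apple',S(540,90,.02),D(406,262,.02)); p('lemon',S(780,250,.01),D(531,335,.01));p('tumbler',S(362,30,0),D(321,243,0))
p('turq',S(710,475,0),D(548,460,0))
E
```

```text
lock [[492.0, -178.0, 58.0], [503.0, -173.0, 58.0], [501.0, -150.0, 61.0]]
pin [[656.0, -155.0, 50.0], [652.0, -156.0, 50.0]]
keytop [[519.0, -264.0, 92.0], [520.0, -264.0, 92.0]]
bl plain L [[423.0, -367.0, 6.0], [428.0, -366.0, 6.0]]
bl plain R [[427.0, -407.0, 3.0], [435.0, -407.0, 3.0]]
bl notch L [[575.0, -366.0, 6.0], [575.0, -361.0, 6.0]]
bl notch R [[575.0, -404.0, 6.0], [578.0, -404.0, 6.0]]
apple [[725.0, -258.0, 20.0], [753.0, -239.0, 20.0]]
lemon [[638.0, -450.0, 10.0], [654.0, -447.0, 10.0]]
tumbler [[779.0, -92.0, 0.0], [787.0, -87.0, 0.0]]
turq [[452.0, -486.0, 0.0], [457.0, -489.0, 0.0]]
```

Emit:
drive_tool(
  increments=[
    {"travel":[-48,-3,0]},
    {"travel":[-48,-3,0]},
    {"travel":[-48,-3,0]},
    {"travel":[-48,-3,0]},
    {"travel":[-48,-3,0]},
    {"travel":[-48,-3,0]},
    {"travel":[-48,-3,0]},
    {"travel":[0,0,0],"dr":[0,0,10]},
  ],
)

```text
invalid input at $.increments[0]: expected keys travel, dr
```

Emit:
drive_tool(
  increments=[
    {"dr":[0,0,10]},
    {"dr":[0,0,10]},
    {"dr":[0,0,10]},
    {"dr":[0,0,10]},
    {"dr":[0,0,10]},
    {"dr":[0,0,10]},
    {"dr":[0,0,10]},
    {"dr":[0,0,10]},
  ],
)

```text
invalid input at $.increments[0]: expected keys travel, dr
```

Emit:
drive_tool(
  increments=[
    {"travel":[0,0,0]},
    {"travel":[0,0,0]},
  ],
)

```text
invalid input at $.increments[0]: expected keys travel, dr
```

```bash
python3 - <<'E'
from h import *
c=grab('wrist','w1'); cv2.imwrite('pics/w1b.png',cv2.resize(cv2.imread('pics/w1.png'),(784,588),interpolation=cv2.INTER_CUBIC))
st=arm.state();print(st['eef_pos'],st['eef_rot'],st['joint_pos'],-np.array(c['R']).T@c['t'],st['t'])
E
```

```text
[5.24858123e-01 1.75415086e-05 2.30986443e-01] [-2.93569949e-04  7.07114991e-01  7.07098485e-01 -1.89322427e-04] [-2.23401059e-01  3.13187252e-01  1.49812654e+00 -7.74655073e-06
  1.33097746e+00 -2.23375874e-01] [0.52494161 0.07997314 0.3737881 ] 0.2
```

View pics/w1b.png

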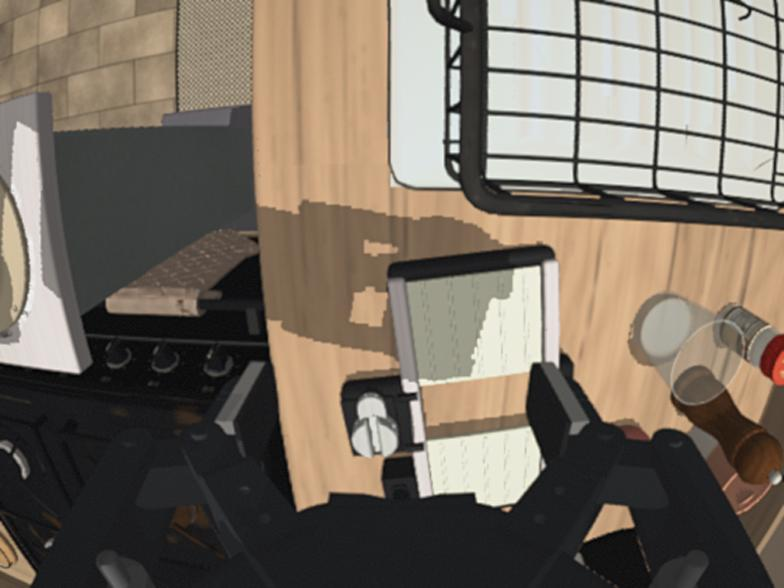

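The calls were refused because each row needs both keys, so the picture is unchanged. I'll resend the moves.

Emit:
drive_tool(
  increments=[
    {"travel":[-48,-3,0],"dr":[0,0,0]},
    {"travel":[-48,-3,0],"dr":[0,0,0]},
    {"travel":[-48,-3,0],"dr":[0,0,0]},
    {"travel":[-48,-3,0],"dr":[0,0,0]},
    {"travel":[-48,-3,0],"dr":[0,0,0]},
    {"travel":[-48,-3,0],"dr":[0,0,0]},
    {"travel":[-48,-3,0],"dr":[0,0,0]},
    {"travel":[0,0,0],"dr":[0,0,10]},
  ],
)

```text
t: 1.2
eef_pos: [0.5031, -0.3389, 0.2303]
eef_rot: [-0.0, 0.768, 0.64, -0.0]
ft_force: [-0.6, 0.9, -0.3]
opening: 0.0852
gripper_force: 0.0
```

Emit:
drive_tool(
  increments=[
    {"travel":[0,0,0],"dr":[0,0,10]},
    {"travel":[0,0,0],"dr":[0,0,10]},
    {"travel":[0,0,0],"dr":[0,0,10]},
    {"travel":[0,0,0],"dr":[0,0,10]},
    {"travel":[0,0,0],"dr":[0,0,10]},
    {"travel":[0,0,0],"dr":[0,0,10]},
    {"travel":[0,0,0],"dr":[0,0,10]},
    {"travel":[0,0,0],"dr":[0,0,10]},
  ],
)

```text
t: 2.2
eef_pos: [0.504, -0.3359, 0.231]
eef_rot: [-0.0, 1.0, -0.003, -0.0]
ft_force: [0.3, -0.2, -0.3]
opening: 0.0853
gripper_force: 0.0
```

Emit:
drive_tool(
  increments=[
    {"travel":[0,0,0],"dr":[0,0,0]},
    {"travel":[0,0,0],"dr":[0,0,0]},
  ],
)

```text
t: 2.45
eef_pos: [0.504, -0.336, 0.2312]
eef_rot: [-0.0, 1.0, 0.002, -0.0]
ft_force: [0.1, -0.1, 0.3]
opening: 0.0853
gripper_force: 0.0
```

```bash
python3 - <<'E'
from h import *
c=grab('wrist','w1'); cv2.imwrite('pics/w1b.png',cv2.resize(cv2.imread('pics/w1.png'),(784,588),interpolation=cv2.INTER_CUBIC))
st=arm.state();print(st['eef_pos'],st['eef_rot'],st['joint_pos'],-np.array(c['R']).T@c['t'],st['t'])
E
```

```text
[ 0.50398338 -0.33600243  0.23121532] [-6.00973271e-05  9.99999065e-01  1.36534778e-03 -5.54235360e-05] [-7.81226777e-01  4.94032508e-01  1.23514232e+00  7.15753509e-06
  1.41258118e+00  7.86837726e-01] [ 0.58460811 -0.33637807  0.3740495 ] 2.5
```

View pics/w1b.png

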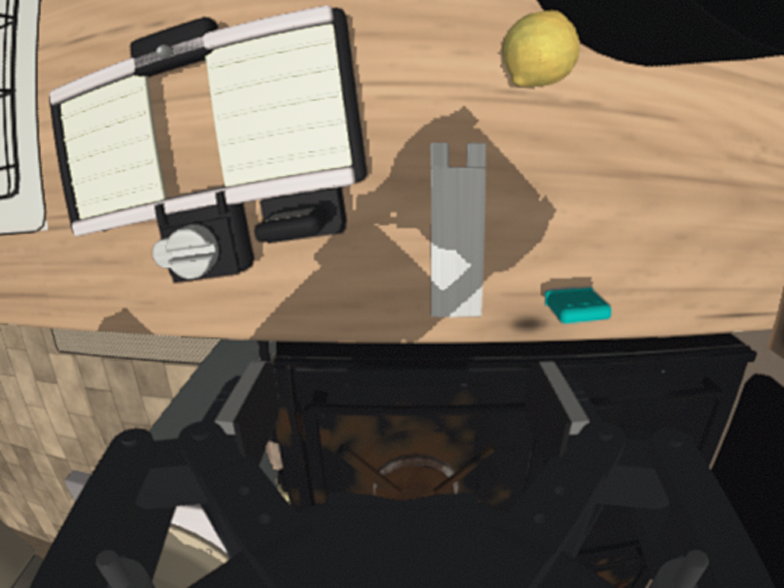

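The blade's corners are at (430,143), (486,144), (482,316) and (431,315). The pin is at (165,50), the lock at about (192,251) and the key top at about (295,222).

```bash
python3 - <<'E'
from h import *
w=load('w1');w['fish']=1
W=lambda X,Y,z:onz(w,(X+.5)/1.4-.5,(Y+.5)/1.4-.5,z)
for n,a in dict(bl=(430.5,143,.005),br=(485.5,144,.006),pr=(481.8,316,.006),pl=(431.3,315,.005),pin=(165,49,.05),lock=(194,251,.061),keytop=(292,217,.092),slc1=(338,9,.036),slc2=(364,182,.036),slc3=(73,232,.036),slc4=(51,98,.036),lemon=(540,50,.03)).items():print(n,np.round(W(*a)*1000,1))
im=cv2.imread('pics/w1.png')
a=im[120:190,80:260]; b=im[90:240,290:360]
a=cv2.resize(a,(720,280),interpolation=cv2.INTER_CUBIC)
b=cv2.resize(np.rot90(b).copy(),(600,280),interpolation=cv2.INTER_CUBIC)
b=cv2.copyMakeBorder(b,0,0,0,120,0)
cv2.imwrite('pics/c3.png',np.vstack([a,b]))
E
```

```text
bl [ 577.5 -359.3    5. ]
br [ 578.  -403.7    6. ]
pr [ 429.  -407.8    6. ]
pl [ 429.6 -362.9    5. ]
pin [ 661.3 -155.7   50. ]
lock [ 503.2 -178.    61. ]
keytop [ 533.1 -266.2   92. ]
slc1 [ 680.9 -289.2   36. ]
slc2 [ 548.8 -308.4   36. ]
slc3 [517.4 -34.   36. ]
slc4 [643.7 -19.6  36. ]
lemon [ 654.6 -440.9   30. ]
```

View pics/c3.png

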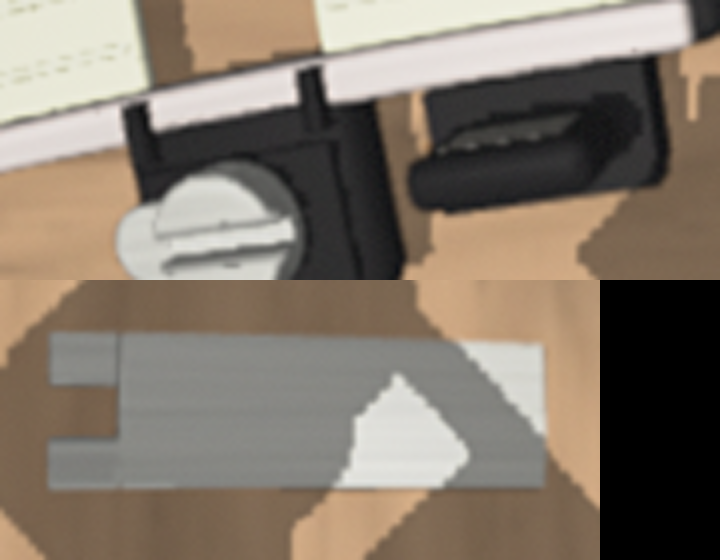

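Emit:
drive_tool(
  increments=[
    {"travel":[-0.5,16,30],"dr":[0,0,-1.4]},
    {"travel":[0,16,40],"dr":[0,0,0]},
    {"travel":[0,16,45],"dr":[0,0,0]},
    {"travel":[0,0,45],"dr":[0,0,0]},
    {"travel":[0,0,40],"dr":[0,0,0]},
    {"travel":[0,0,19],"dr":[0,0,0]},
    {"travel":[0,0,0],"dr":[0,0,0]},
    {"travel":[0,0,0],"dr":[0,0,0]},
  ],
  grip=93,
  force=60,
)

```text
t: 3.5
eef_pos: [0.505, -0.3847, 0.0141]
eef_rot: [0.001, 1.0, 0.012, 0.001]
ft_force: [-0.6, -0.0, 0.3]
opening: 0.0539
gripper_force: 0.0
```

Emit:
drive_tool(
  increments=[
    {"travel":[0,0,6],"dr":[0,0,0]},
    {"travel":[0,0,4],"dr":[0,0,0]},
    {"travel":[0,0,0],"dr":[0,0,0]},
  ],
)

```text
t: 3.88
eef_pos: [0.5042, -0.3839, 0.0021]
eef_rot: [-0.0, 1.0, 0.012, -0.0]
ft_force: [-0.0, -0.5, -1.3]
opening: 0.0544
gripper_force: 0.0
```

```bash
python3 - <<'E'
from h import *
c=grab('wrist','w2'); im=cv2.imread('pics/w2.png')[120:330,120:440]
cv2.imwrite('pics/w2b.png',cv2.resize(im,None,fx=2.4,fy=2.4,interpolation=cv2.INTER_CUBIC))
print(arm.state()['eef_pos'],arm.state()['ft_force'],arm.state()['opening'])
E
```

```text
[ 0.50427728 -0.3839995   0.00227287] [-0.42488676 -0.17343684 -0.92541273] 0.05404735204664071
```

View pics/w2b.png

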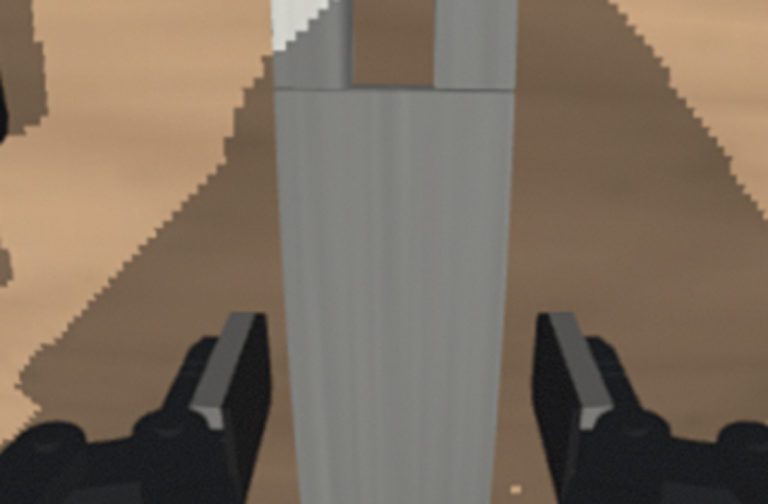

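The blade lies centred between the pads (pads at 265 and 533, blade edges at 290 and 505), and there's no contact yet. I'll feel for the worktop.

Emit:
drive_tool(
  increments=[
    {"travel":[0,0,1.5],"dr":[0,0,0]},
    {"travel":[0,0,0],"dr":[0,0,0]},
  ],
)

```text
t: 4.18
eef_pos: [0.5043, -0.384, 0.0007]
eef_rot: [-0.0, 1.0, 0.012, -0.0]
ft_force: [-0.6, -0.4, 0.5]
opening: 0.0543
gripper_force: 0.0
```

Emit:
drive_tool(
  increments=[
    {"travel":[0,0,1],"dr":[0,0,0]},
    {"travel":[0,0,0],"dr":[0,0,0]},
  ],
)

```text
t: 4.42
eef_pos: [0.5043, -0.384, -0.0003]
eef_rot: [-0.0, 1.0, 0.012, -0.0]
ft_force: [0.4, -0.3, -0.9]
opening: 0.0543
gripper_force: 0.0
```

Emit:
drive_tool(
  increments=[
    {"travel":[0,0,1],"dr":[0,0,0]},
    {"travel":[0,0,0],"dr":[0,0,0]},
  ],
)

```text
t: 4.68
eef_pos: [0.5042, -0.384, -0.0013]
eef_rot: [-0.0, 1.0, 0.012, -0.0]
ft_force: [-0.7, 0.0, -0.8]
opening: 0.0543
gripper_force: 0.0
```

Emit:
drive_tool(
  increments=[
    {"travel":[0,0,1],"dr":[0,0,0]},
    {"travel":[0,0,0],"dr":[0,0,0]},
  ],
)

```text
t: 4.92
eef_pos: [0.5042, -0.384, -0.0023]
eef_rot: [-0.0, 1.0, 0.012, -0.0]
ft_force: [0.5, -1.0, -0.4]
opening: 0.0542
gripper_force: 0.0
```

Emit:
drive_tool(
  increments=[
    {"travel":[0,0,1],"dr":[0,0,0]},
    {"travel":[0,0,0],"dr":[0,0,0]},
  ],
)

```text
t: 5.18
eef_pos: [0.5043, -0.384, -0.0033]
eef_rot: [-0.0, 1.0, 0.012, -0.0]
ft_force: [0.1, 0.1, -0.4]
opening: 0.0543
gripper_force: 0.0
```

Emit:
drive_tool(
  increments=[
    {"travel":[0,0,1],"dr":[0,0,0]},
    {"travel":[0,0,0],"dr":[0,0,0]},
  ],
)

```text
t: 5.42
eef_pos: [0.5044, -0.384, -0.0038]
eef_rot: [0.0, 1.0, 0.012, 0.0]
ft_force: [-1.6, 1.5, 5.2]
opening: 0.0541
gripper_force: 2.4
```

Emit:
drive_tool(
  increments=[
    {"travel":[0,0,-2.3],"dr":[0,0,0]},
    {"travel":[0,0,0],"dr":[0,0,0]},
  ],
)

```text
t: 5.68
eef_pos: [0.5043, -0.3841, -0.0019]
eef_rot: [0.0, 1.0, 0.012, 0.0]
ft_force: [0.4, -0.1, -0.2]
opening: 0.0544
gripper_force: 0.0
```

Emit:
drive_tool(
  increments=[
    {"travel":[0,0,0],"dr":[0,0,0]},
    {"travel":[0,0,0],"dr":[0,0,0]},
    {"travel":[0,0,0],"dr":[0,0,0]},
    {"travel":[0,0,0],"dr":[0,0,0]},
  ],
  grip=255,
  force=60,
)

```text
t: 6.18
eef_pos: [0.5045, -0.3842, -0.0015]
eef_rot: [0.0, 1.0, 0.012, 0.0]
ft_force: [0.1, -0.2, 5.1]
opening: 0.0414
gripper_force: 63.7
```

Emit:
drive_tool(
  increments=[
    {"travel":[0,0,-5],"dr":[0,0,0]},
    {"travel":[0,0,-20],"dr":[0,0,0]},
    {"travel":[0,0,-35],"dr":[0,0,0]},
    {"travel":[0,0,-40],"dr":[0,0,0]},
    {"travel":[0,0,-20],"dr":[0,0,0]},
    {"travel":[0,0,0],"dr":[0,0,0]},
  ],
)

```text
t: 6.92
eef_pos: [0.5048, -0.3845, 0.1205]
eef_rot: [0.001, 1.0, 0.012, 0.001]
ft_force: [-0.1, -0.4, -2.0]
opening: 0.0418
gripper_force: 61.1
```

Emit:
drive_tool(
  increments=[
    {"travel":[10,-22,0],"dr":[0,0,0]},
    {"travel":[20,-43.5,0],"dr":[0,0,0]},
    {"travel":[20,-43.5,0],"dr":[0,0,0]},
    {"travel":[20,-43.5,0],"dr":[0,0,0]},
    {"travel":[19,-43.5,0],"dr":[0,0,0]},
    {"travel":[10,-22,0],"dr":[0,0,-6.1]},
    {"travel":[0,0,0],"dr":[0,0,0]},
    {"travel":[0,0,0],"dr":[0,0,0]},
  ],
)

```text
t: 7.92
eef_pos: [0.5975, -0.1636, 0.1175]
eef_rot: [-0.0, 0.998, 0.065, -0.001]
ft_force: [-0.1, 0.5, -0.6]
opening: 0.0416
gripper_force: 61.1
```

```bash
python3 - <<'E'
from h import *
c=grab('wrist','w3'); im=cv2.imread('pics/w3.png')
cv2.imwrite('pics/w3b.png',cv2.resize(im,(784,588),interpolation=cv2.INTER_CUBIC))
print(arm.state()['eef_pos'],arm.state()['eef_rot'],arm.state()['opening'])
E
```

```text
[ 0.59748083 -0.16401068  0.11762069] [-1.68234179e-04  9.97916264e-01  6.45206207e-02 -4.37894408e-04] 0.041681760558530075
```

View pics/w3b.png

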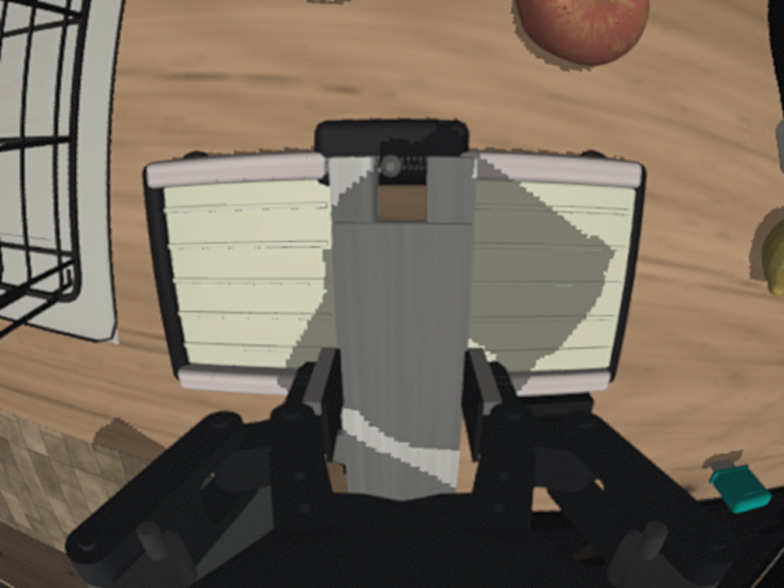

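The notch spans x 376–428 with its floor at row 221, the blade's end corners are at (329,156) and (476,158), and the pin top is at (391,166). The slicer's outer corners are at (147,165), (644,168), (609,387) and (180,390).

```bash
python3 - <<'E'
from h import *
w=load('w3');w['fish']=1
W=lambda X,Y,z:onz(w,(X+.5)/1.4-.5,(Y+.5)/1.4-.5,z)*1000
T=.1251
d={k:W(*a) for k,a in dict(bl=(329,156,T-.0015),br=(476,158,T),nl=(376,221,T),nr=(428,221,T),nle=(378,180,T),nre=(427,180,T),sl=(333.5,300,T-.0015),sr=(470,300,T),pin=(391,165,.05),c1=(147,165,.038),c2=(644,168,.038),c3=(609,387,.038),c4=(180,390,.038)).items()}
for k,v in d.items():print(k,v.round(1))
ang=lambda a,b:np.degrees(np.arctan2(*(d[b]-d[a])[[1,0]]))
print('blade yaw',ang('sl','bl'),ang('sr','br'),'end',ang('br','bl')-90,'slicer',ang('c2','c1')-90,ang('c3','c4')-90,ang('c4','c1'),ang('c3','c2'))
print('center slicer',sum(d[k] for k in('c1','c2','c3','c4'))/4)
q=arm.state()['eef_rot'];print('tool yaw',np.degrees(2*np.arctan2(q[2],q[1])))
# pin at pixel noise: second views
s=load('scene0');e=load('side0')
E
```

```text
bl [ 668.4 -133.   123.6]
br [ 673.5 -176.5  125.1]
nl [ 650.5 -149.4  125.1]
nr [ 652.6 -165.   125.1]
nle [ 663.  -148.6  125.1]
nre [ 664.8 -163.   125.1]
sl [ 622.8 -138.6  123.6]
sr [ 629.1 -182.1  125.1]
pin [ 662.5 -150.7   50. ]
c1 [650.9 -18.7  38. ]
c2 [ 683.3 -283.2   38. ]
c3 [ 551.6 -299.3   38. ]
c4 [513.6 -34.6  38. ]
blade yaw 7.067162998785766 7.284153508054673 end 6.796229057213026 slicer 6.973053128048662 8.171837651864038 6.612909785320244 6.965542186522267
center slicer [ 599.88242342 -158.95139668   38.        ]
tool yaw 7.398658718247691
```

Emit:
drive_tool(
  increments=[
    {"travel":[4,-5,5],"dr":[0,0,0.2]},
    {"travel":[0,0,25],"dr":[0,0,0]},
    {"travel":[0,0,20],"dr":[0,0,0]},
    {"travel":[0,0,11],"dr":[0,0,0]},
    {"travel":[0,0,0],"dr":[0,0,0]},
    {"travel":[0,0,0],"dr":[0,0,0]},
  ],
)

```text
t: 8.72
eef_pos: [0.6017, -0.1584, 0.0579]
eef_rot: [0.0, 0.998, 0.064, 0.001]
ft_force: [-0.5, -1.1, -1.4]
opening: 0.0419
gripper_force: 61.1
```

```bash
python3 - <<'E'
from h import *
c=grab('wrist','w4'); im=cv2.imread('pics/w4.png')
print(arm.state()['eef_pos'],arm.state()['eef_rot'])
c['fish']=1
st=arm.state()['eef_pos']; 
# expected pixel of notch
print(proj(c,[.6635,-.1507,.05]))
# four tiles: wrist notch, scene, side
s=grab('scene','s4');e=grab('side','e4')
def crop(i,u,v,w,h,f): return cv2.resize(cv2.imread(f'pics/{i}.png')[v:v+h,u:u+w],(w*f,h*f),interpolation=cv2.INTER_CUBIC)
P=np.array([.6635,-.1507,.045])
ps=proj(s,P).astype(int);pe=proj(e,P).astype(int);print(ps,pe)
a=crop('w4',215,60,140,110,5)  # 700x550? 
cv2.imwrite('pics/m4.png',a)
E
```

```text
[ 0.60169491 -0.15839732  0.0579878 ] [3.71555821e-04 9.97977465e-01 6.35638236e-02 6.93467118e-04]
[285.87169829 134.66597345]
[234 203] [239 199]
```

View pics/m4.png

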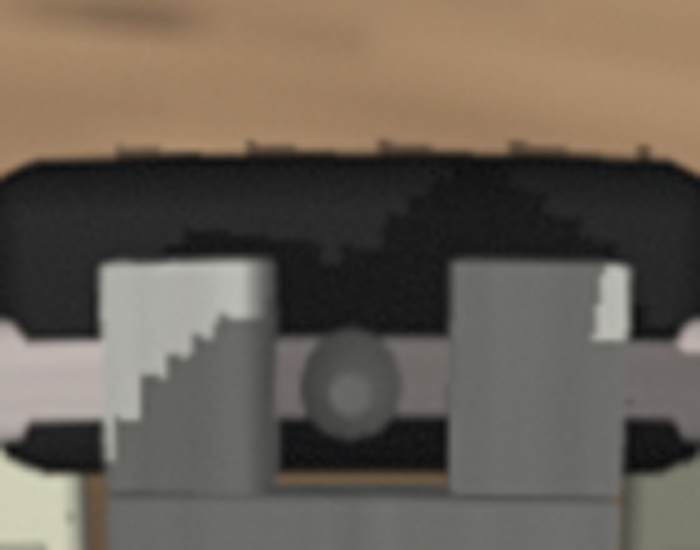

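The pin (top centre 349,392; foot about 350,385) sits in the notch (sides 273 and 449, floor row 490, blade end row 261), slightly to the left.

```bash
python3 - <<'E'
from h import *
w=load('w4');w['fish']=1
W=lambda X,Y,z:onz(w,215+(X+.5)/5-.5,60+(Y+.5)/5-.5,z)*1000
T=.0655
for k,a in dict(el=(100,263,T-.0015),er=(632,261,T),nl=(273,491,T),nr=(449,491,T),nle=(274,262,T),nre=(449,258,T),pintop=(349,393,.05),pinmid=(350,385,.043),raill=(0,335,.036),railr=(690,335,.036)).items():print(k,W(*a).round(1))
P1=(W(274,400,T)+W(449,400,T))/2
# axis along blade 7.2deg
u=np.array([np.cos(.1257),np.sin(.1257)]);n=np.array([-u[1],u[0]])
floor=((W(273,491,T)+W(449,491,T))/2)[:2]; end=((W(100,263,T-.0015)+W(632,261,T))/2)[:2]
notch=(floor+8*u+end-12*u)/2; print(floor+8*u,end-12*u,notch)
for p in(W(349,393,.05),W(350,385,.043)):
  d=p[:2]-notch;print('along',d@u,'across',d@n, 'lat',(p-P1)[:2]@n)
E
```

```text
el [ 672.2 -127.9   64. ]
er [ 678.1 -172.    65.5]
nl [ 654.7 -144.8   65.5]
nr [ 656.6 -159.5   65.5]
nle [ 673.9 -142.6   65.5]
nre [ 676.1 -156.8   65.5]
pintop [ 661.8 -150.2   50. ]
pinmid [ 661.6 -150.3   43. ]
raill [ 661.9 -114.    36. ]
railr [ 670.8 -184.2   36. ]
[ 663.55593409 -151.13696996] [ 663.24089269 -151.43822617] [ 663.39841339 -151.28759807]
along -1.492107880906577 across 1.2521373092947887 lat 1.1472123992508854
along -1.6164651651107171 across 1.201557606430581 lat 1.0966326963866777
```

Emit:
drive_tool(
  increments=[
    {"travel":[-1.5,-1.2,0],"dr":[0,0,0]},
    {"travel":[0,0,8],"dr":[0,0,0]},
    {"travel":[0,0,5],"dr":[0,0,0]},
    {"travel":[0,0,4],"dr":[0,0,0]},
    {"travel":[0,0,0],"dr":[0,0,0]},
  ],
)

```text
t: 9.5
eef_pos: [0.5994, -0.1571, 0.0396]
eef_rot: [-0.0, 0.998, 0.064, -0.0]
ft_force: [0.9, 0.7, -1.5]
opening: 0.0414
gripper_force: 61.1
```

Emit:
drive_tool(
  increments=[
    {"travel":[0,0,4],"dr":[0,0,0]},
    {"travel":[0,0,0],"dr":[0,0,0]},
  ],
)

```text
t: 9.75
eef_pos: [0.5995, -0.1571, 0.0358]
eef_rot: [-0.0, 0.998, 0.064, -0.0]
ft_force: [-0.2, -0.3, -1.1]
opening: 0.0414
gripper_force: 61.1
```

Emit:
drive_tool(
  increments=[
    {"travel":[0,0,2],"dr":[0,0,0]},
    {"travel":[0,0,0],"dr":[0,0,0]},
  ],
)

```text
t: 10.0
eef_pos: [0.5998, -0.1572, 0.0345]
eef_rot: [0.0, 0.998, 0.064, 0.0]
ft_force: [-0.7, 0.3, 2.6]
opening: 0.0419
gripper_force: 61.5
```

Emit:
drive_tool(
  increments=[
    {"travel":[0,0,0],"dr":[0,0,0]},
    {"travel":[0,0,0],"dr":[0,0,0]},
    {"travel":[0,0,0],"dr":[0,0,0]},
    {"travel":[0,0,-4],"dr":[0,0,0]},
    {"travel":[0,0,-20],"dr":[0,0,0]},
    {"travel":[0,0,-40],"dr":[0,0,0]},
    {"travel":[0,0,-40],"dr":[0,0,0]},
    {"travel":[0,0,0],"dr":[0,0,0]},
  ],
  grip=90,
)

```text
t: 11.0
eef_pos: [0.601, -0.1577, 0.1417]
eef_rot: [0.002, 0.998, 0.064, 0.003]
ft_force: [-0.0, 0.2, 0.1]
opening: 0.0552
gripper_force: 0.0
```

```bash
python3 - <<'E'
from h import *
c=grab('wrist','w5');c['fish']=1
s=arm.state();print(s['eef_pos'],s['eef_rot'],s['joint_pos'],s['t'])
a=np.radians(7.2);u=np.array([np.cos(a),np.sin(a)]);n=np.array([-u[1],u[0]])
S=np.array([.5992,-.1581])
g=cv2.cvtColor(cv2.imread('pics/w5.png'),cv2.COLOR_BGR2GRAY)
def rect(x0,x1,y0,y1,z,step=.001):
    xs=np.arange(x0,x1,step);ys=np.arange(y0,y1,step)
    P=np.array([[proj(c,[*(S+x*u+y*n),z]) for y in ys] for x in xs],np.float32)
    return cv2.remap(g,P[...,0],P[...,1],cv2.INTER_LINEAR)
r=rect(.040,.085,-.03,.031,.042)
np.set_printoptions(linewidth=300)
print(r[::2,::2])
E
```

```text
[ 0.60002934 -0.15736724  0.13939704] [6.36884898e-04 9.97971051e-01 6.36556962e-02 1.15247013e-03] [-4.45092955e-01  5.97621329e-01  1.31346130e+00  1.10025784e-05
  1.22787656e+00  9.98302047e-01] 11.05
[[115  88  90  90 100 110 112 113 112 111 114 111 111 112 114 109 109 111 112 111 112 112 109 109 109 108 122  98  81 119 206]
 [115  88  94  92 104 110 112 114 111 111 112 111 110 110 114 110 109 111 112 111 112 111 109 109 109 109 156 100  86 120 207]
 [115  90  93  92 103 111 112 114 111 112 113 111 111 111 114 109 109 111 112 111 112 111 109 109 108 110 161  92  88 120 209]
 [115  89  93  92 103 111 112 114 112 111 114 111 111 112 114 110 109 111 112 111 112 111 108 109 108 114 159  86  88 123 209]
 [115  88  92  92 103 111 113 113 112 112 113 112 112 111 114 110 109 111 112 111 112 113 109 108 121 190 164  89  90 120 205]
 [116  86  89  88 102 111 113 113 112 112 112 112 112 111 114 110 109 111 111 112 111 111 108 121 129 190 161  88  90 123 209]
 [118  85  89  88 100 111 112 113 112 111 114 112 111 112 114 110 109 112 111 111 112 111 109 144 192 190 167 118  91 127 213]
 [ 53 
[... 1326 characters left out ...]
 45  45  45  44  87 165 169 160 160 160 160 110  43  47  45  45]
 [ 29  30  29  29  27  28  26  27  26  27  28  28  41  44  45  44  45  45  45  40  44  45  43  42  42  40  43  46  46  46  47]
 [ 29  28  28  29  28  28  29  29  30  29  44  42  45  46  44  45  45  45  46  45  44  45  46  46  45  47  46  46  47  47  46]
 [ 30  29  28  28  29  28  28  29  29  32  44  44  45  44  44  44  44  45  45  45  45  45  45  46  45  45  45  45  46  45  47]
 [ 27  27  24  25  26  26  27  24  27  38  38  38  38  37  38  38  38  38  38  37  37  37  36  37  37  37  37  38  38  37  37]
 [ 25  25  20  20  19  18  20  22  25  26  25  27  27  26  25  23  25  25  25  27  25  24  25  25  25  27  25  25  25  25  25]]
```

The printed patch shows the pin inside the notch, the blade straight and its end at 75 mm, so it is seated. Now for the key.

Emit:
drive_tool(
  increments=[
    {"travel":[-22,23,0],"dr":[0,0,0]},
    {"travel":[-44,46.5,0],"dr":[0,0,0]},
    {"travel":[-22,23,0],"dr":[0,0,-10]},
    {"travel":[0,0,0],"dr":[0,0,-10]},
    {"travel":[0,0,0],"dr":[0,0,-10]},
    {"travel":[0,0,0],"dr":[0,0,-10]},
    {"travel":[0,0,0],"dr":[0,0,-10]},
    {"travel":[0,0,0],"dr":[0,0,-10]},
  ],
)

```text
t: 12.05
eef_pos: [0.5245, -0.2585, 0.1367]
eef_rot: [-0.001, 0.831, 0.556, -0.0]
ft_force: [0.3, -0.0, -0.1]
opening: 0.0549
gripper_force: 0.0
```

Emit:
drive_tool(
  increments=[
    {"travel":[0,0,0],"dr":[0,0,-10]},
    {"travel":[0,0,0],"dr":[0,0,-10]},
    {"travel":[0,0,0],"dr":[0,0,-10]},
    {"travel":[0,0,0],"dr":[0,0,0]},
    {"travel":[0,0,0],"dr":[0,0,0]},
  ],
)

```text
t: 12.68
eef_pos: [0.5248, -0.2587, 0.1375]
eef_rot: [-0.001, 0.662, 0.75, -0.0]
ft_force: [-0.1, 1.3, -0.1]
opening: 0.0556
gripper_force: 0.0
```

```bash
cat >> h.py <<'E'
a=np.radians(7.2);u=np.array([np.cos(a),np.sin(a)]);n=np.array([-u[1],u[0]])
S=np.array([.5992,-.1581])
def rect(c,f,x0,x1,y0,y1,z,step=.001):
    g=cv2.cvtColor(cv2.imread(f'pics/{f}.png'),cv2.COLOR_BGR2GRAY)
    xs=np.arange(x0,x1,step);ys=np.arange(y0,y1,step)
    P=np.array([[proj(c,[*(S+x*u+y*n),z]) for y in ys] for x in xs],np.float32)
    return cv2.remap(g,P[...,0],P[...,1],cv2.INTER_LINEAR)
def W2S(p): d=np.array(p[:2])-S; return np.array([d@u,d@n])*1000
def info():
    s=arm.state();q=s['eef_rot'];print('t',s['t'],'slicer xy',W2S(s['eef_pos']).round(2),'z',round(s['eef_pos'][2],4),'yaw rel',np.degrees(2*np.arctan2(q[2],q[1])-a).round(2),'F',s['ft_force'].round(1),'open',s['opening'],'j6',s['joint_pos'][5])
E
python3 - <<'E'
from h import *
c=grab('wrist','w6');c['fish']=1
info()
np.set_printoptions(linewidth=300)
print('lock, rows x -122..-74, cols y -24..24')
print(rect(c,'w6',-.122,-.074,-.024,.025,.061)[::2,::2])
print('key top, rows x -107..-67, cols y -120..-64')
print(rect(c,'w6',-.107,-.067,-.120,-.063,.092)[::2,::2])
E
```

```text
t 12.725 slicer xy [-86.41 -90.54] z 0.1377 yaw rel 89.94 F [-0.2  0.2  0.6] open 0.054995515681010326 j6 -0.7828397925370917
lock, rows x -122..-74, cols y -24..24
[[ 37  37  39  36  36  49  51  53  64  61  61  64  61  54  52  56  61  59  57  56  50  50  59  58  57]
 [ 33  33  33  34  34  33  35  54  54  54  53  55  56  54  55  55  56  57  57  56  57  57  57  56  58]
 [ 31  34  33  34  34  33  33  34  63  99 164 166 178 177 158  88  56  55  57  58  57  57  57  56  57]
 [ 34  32  33  34  34  33  41  89 122 152 214 216 220 221 224 221 179 101  54  57  57  57  57  57  56]
 [ 32  34  33  33  33  52 113 145 160 213 214 215 215 216 216 216 214 199 126  55  58  57  57  56  57]
 [ 32  33  33  34  55 121 128 188 218 217 217 218 219 219 219 220 221 220 210 147  55  58  56  57  56]
 [ 34  34  33  36 118 131 173 201 217 217 217 218 218 218 219 220 220 221 220 208 112  62  64  61  59]
 [ 33  33  33  86 131 171 216 217 218 219 218 219 219 220 221 222 223 224 224 225 209 211 218 215 210]
 [ 34  34  35 120 124 204 209 211 212 210 212 214 217 217 218 219 220 221 221 222 224 193 216 214 213]
 [ 33  3
[... 3262 characters left out ...]
 98  99 100  99  99 100 102  79  33  33  36  33  33  33  33  33  33  32  33  31  33  33  34  35  49  49]
 [ 98  99  97  96  96  96  96  98  98 100  79  31  32  32  32  31  31  33  32  33  33  32  34  33  33  33  33  44  36]
 [101 100 100  98  97  98  98  98  95  93  66  30  30  32  31  32  31  32  31  31  32  31  32  32  31  32  31  32  34]
 [104 104 103 103 101 101  88  54 103 112 109 103 105  93  94  96  97  97  89  92  94  96  94  96  99 102 105 105 106]
 [103 104 103 102 101 102  44  75 144 143 143 144 143 143 142 143 143 143 143 144 144 143 143 143 143 143 143 142 142]
 [105 104 104 104 103  96  31  78 141 140 140 140 140 139 140 140 140 139 140 140 139 139 140 140 140 139 139 140 140]]
```

The slot is along the slicer's y (angle about 0) and the lock centre is at about (-99,0). The key top is at about (-87,-90). Everything agrees with the fitted slicer frame.

Emit:
drive_tool(
  increments=[
    {"travel":[-0.5,-0.5,20],"dr":[0,0,0]},
    {"travel":[0,0,35],"dr":[0,0,0]},
    {"travel":[0,0,27],"dr":[0,0,0]},
    {"travel":[0,0,0],"dr":[0,0,0]},
    {"travel":[0,0,0],"dr":[0,0,0]},
  ],
)

```text
t: 13.35
eef_pos: [0.525, -0.2598, 0.0573]
eef_rot: [0.001, 0.661, 0.75, 0.0]
ft_force: [-0.1, -0.3, 0.0]
opening: 0.0551
gripper_force: 0.0
```

Emit:
drive_tool(
  increments=[
    {"travel":[0,0,0],"dr":[0,0,0]},
    {"travel":[0,0,0],"dr":[0,0,0]},
    {"travel":[0,0,0],"dr":[0,0,0]},
    {"travel":[0,0,0],"dr":[0,0,0]},
    {"travel":[0,0,0],"dr":[0,0,0]},
    {"travel":[0,0,0],"dr":[0,0,0]},
  ],
  grip=255,
  force=80,
)

```text
t: 14.1
eef_pos: [0.5249, -0.2597, 0.0569]
eef_rot: [0.001, 0.661, 0.751, 0.0]
ft_force: [-1.3, 1.3, 5.7]
opening: 0.0131
gripper_force: 78.2
```

```bash
python3 -c "
from h import *
info()"
```

```text
t 14.1 slicer xy [-86.46 -91.44] z 0.0569 yaw rel 90.1 F [-1.3  1.3  5.7] open 0.01311149163590663 j6 -0.7867255403281063
```

Emit:
drive_tool(
  increments=[
    {"travel":[0,0,-8],"dr":[0,0,0]},
    {"travel":[0,0,-20],"dr":[0,0,0]},
    {"travel":[0,0,-22],"dr":[0,0,0]},
    {"travel":[15,-2.5,0],"dr":[0,0,0]},
    {"travel":[31,-5,0],"dr":[0,0,0]},
    {"travel":[31,-5,0],"dr":[0,0,0]},
    {"travel":[14.5,0,0],"dr":[0,0,0]},
    {"travel":[0,0,0],"dr":[0,0,0]},
  ],
)

```text
t: 15.1
eef_pos: [0.5005, -0.1695, 0.1059]
eef_rot: [-0.0, 0.66, 0.751, -0.0]
ft_force: [0.4, -0.7, -0.6]
opening: 0.0133
gripper_force: 77.9
```

```bash
python3 - <<'E'
from h import *
grab('scene','s7');grab('side','e7');grab('wrist','w7')
info()
E
```

```text
t 15.25 slicer xy [-99.33  -0.47] z 0.1059 yaw rel 90.07 F [-0.3  0.6 -0.4] open 0.013203116769717981 j6 -0.6774316635144289
```

Emit:
drive_tool(
  increments=[
    {"travel":[0.5,0.3,10],"dr":[0,0,0]},
    {"travel":[0,0,6],"dr":[0,0,0]},
    {"travel":[0,0,3],"dr":[0,0,0]},
    {"travel":[0,0,0],"dr":[0,0,0]},
  ],
)

```text
t: 15.75
eef_pos: [0.5007, -0.1698, 0.0868]
eef_rot: [-0.0, 0.661, 0.751, -0.0]
ft_force: [-0.8, -0.0, -0.6]
opening: 0.0129
gripper_force: 77.9
```

Emit:
drive_tool(
  increments=[
    {"travel":[0,0,3],"dr":[0,0,0]},
    {"travel":[0,0,0],"dr":[0,0,0]},
  ],
)

```text
t: 16.0
eef_pos: [0.5007, -0.1697, 0.084]
eef_rot: [-0.0, 0.661, 0.751, -0.0]
ft_force: [-0.4, 0.2, -0.5]
opening: 0.0132
gripper_force: 77.9
```

Emit:
drive_tool(
  increments=[
    {"travel":[0,0,2.5],"dr":[0,0,0]},
    {"travel":[0,0,0],"dr":[0,0,0]},
  ],
)

```text
t: 16.25
eef_pos: [0.5007, -0.1697, 0.0815]
eef_rot: [-0.0, 0.661, 0.751, -0.0]
ft_force: [0.8, -0.1, -0.6]
opening: 0.0128
gripper_force: 77.9
```

Emit:
drive_tool(
  increments=[
    {"travel":[0,0,0.8],"dr":[0,0,5]},
    {"travel":[0,0,0],"dr":[0,0,5]},
    {"travel":[0,0,0],"dr":[0,0,5]},
    {"travel":[0,0,0],"dr":[0,0,0]},
  ],
)

```text
t: 16.75
eef_pos: [0.5009, -0.1698, 0.0808]
eef_rot: [0.0, 0.753, 0.658, 0.0]
ft_force: [2.0, -0.3, -2.8]
opening: 0.0128
gripper_force: 77.8
```

```bash
python3 - <<'E'
from h import *
info();print(arm.state()['torque'])
E
```

```text
t 16.75 slicer xy [-99.01   0.73] z 0.0808 yaw rel 75.15 F [ 2.  -0.3 -2.8] open 0.012767065517566956 j6 -0.4150227415038352
[-0.04102853 -0.28575819  0.08865581]
```

Emit:
drive_tool(
  increments=[
    {"travel":[0,0,0],"dr":[0,0,8]},
    {"travel":[0,0,0],"dr":[0,0,8]},
    {"travel":[0,0,0],"dr":[0,0,8]},
    {"travel":[0,0,0],"dr":[0,0,8]},
    {"travel":[0,0,0],"dr":[0,0,8]},
    {"travel":[0,0,0],"dr":[0,0,8]},
    {"travel":[0,0,0],"dr":[0,0,8]},
    {"travel":[0,0,0],"dr":[0,0,8]},
  ],
)

```text
t: 17.75
eef_pos: [0.5012, -0.17, 0.0808]
eef_rot: [0.0, 0.987, 0.158, 0.001]
ft_force: [2.5, -0.9, -3.4]
opening: 0.013
gripper_force: 77.8
```

Emit:
drive_tool(
  increments=[
    {"travel":[0,0,0],"dr":[0,0,6]},
    {"travel":[0,0,0],"dr":[0,0,6]},
    {"travel":[0,0,0],"dr":[0,0,5]},
    {"travel":[0,0,0],"dr":[0,0,0]},
    {"travel":[0,0,0],"dr":[0,0,0]},
  ],
)

```text
t: 18.38
eef_pos: [0.501, -0.1701, 0.0809]
eef_rot: [0.0, 1.0, 0.013, 0.0]
ft_force: [2.7, -2.9, -2.3]
opening: 0.0132
gripper_force: 77.8
```

```bash
python3 - <<'E'
from h import *
info();print(arm.state()['torque'])
E
```

```text
t 18.375 slicer xy [-98.88   0.44] z 0.0809 yaw rel -5.76 F [ 2.7 -2.9 -2.3] open 0.013213065651523007 j6 0.9970597826080426
[-0.60032048 -0.62315175  0.05399411]
```

Emit:
drive_tool(
  increments=[
    {"travel":[0,0,0],"dr":[0,0,2]},
    {"travel":[0,0,0],"dr":[0,0,0]},
    {"travel":[0,0,0],"dr":[0,0,0]},
  ],
)

```text
t: 18.75
eef_pos: [0.501, -0.1701, 0.0809]
eef_rot: [0.0, 1.0, -0.006, 0.0]
ft_force: [3.7, -4.6, -4.7]
opening: 0.0126
gripper_force: 77.8
```

```bash
python3 - <<'E'
from h import *
info();print(arm.state()['torque'])
E
```

```text
t 18.75 slicer xy [-98.93   0.43] z 0.0809 yaw rel -7.89 F [ 3.7 -4.6 -4.7] open 0.012612912153438077 j6 1.0342825135941764
[-0.78926549 -0.67242957  0.06214633]
```

Emit:
drive_tool(
  increments=[
    {"travel":[0,0,0],"dr":[0,0,-3]},
    {"travel":[0,0,0],"dr":[0,0,-4]},
    {"travel":[0,0,0],"dr":[0,0,0]},
  ],
)

```text
t: 19.12
eef_pos: [0.5003, -0.1693, 0.0807]
eef_rot: [-0.001, 0.999, 0.055, -0.001]
ft_force: [-0.3, -0.2, 0.6]
opening: 0.0129
gripper_force: 78.3
```

Emit:
drive_tool(
  increments=[
    {"travel":[0,0,-4],"dr":[0,0,0]},
    {"travel":[0,0,-10],"dr":[0,0,0]},
    {"travel":[0,0,-20],"dr":[0,0,0]},
    {"travel":[0,0,-20],"dr":[0,0,0]},
    {"travel":[0,0,0],"dr":[0,0,0]},
    {"travel":[0,0,0],"dr":[0,0,0]},
  ],
)

```text
t: 19.88
eef_pos: [0.5005, -0.1695, 0.1343]
eef_rot: [-0.0, 0.998, 0.055, -0.0]
ft_force: [-0.4, 0.2, -0.9]
opening: 0.0133
gripper_force: 78.3
```

```bash
python3 - <<'E'
from h import *
c=grab('wrist','w8');c['fish']=1;info()
s=grab('scene','s8');e=grab('side','e8')
np.set_printoptions(linewidth=300)
print('rows x -84..-40, cols y -30..30 z=.0485')
print(rect(c,'w8',-.084,-.040,-.030,.031,.0485)[::2,::2])
print(rect(e,'e8',-.124,-.050,-.030,.031,.055)[::2,::2])
E
```

```text
t 19.925 slicer xy [-99.48   1.06] z 0.1341 yaw rel -0.91 F [-0.4  0.3 -0.4] open 0.012777625055783344 j6 0.9124372237781881
rows x -84..-40, cols y -30..30 z=.0485
[[ 28  31  31  31  31  30  30  32  84  84  87 102 106 104 129 127 129 102 116  95  81  82  58  27  29  29  27  29  29  29  26]
 [ 30  31  31  30  31  32  32  29  33  93 100  85  93 106 133 132 132 103 100  89 116  77  28  29  30  28  28  28  28  30  26]
 [ 30  31  31  28  29  31  29  31  28  90 125 122 111 110 128 128 128 109 114 121 124  75  29  29  30  29  31  31  28  29  26]
 [ 30  30  30  28  30  29  29  27  28  88 126 126 126 125 123 123 125 124 122 121 124  73  25  28  27  28  28  30  28  27  27]
 [ 28  26  25  26  27  24  25  27  24  85 127 124 126 125 122 122 126 124 121 121 124  67  23  24  25  26  25  25  25  26  27]
 [ 29  28  26  34  32  58  66  72  72  97 126 126 126 126 123 122 126 124 121 121 123  83  67  64  59  47  31  26  28  37  36]
 [ 29  26  23  31  48 125 127 128 128 116 126 125 126 126 123 123 126 123 121 120 122 115 129 131 128 125  57  25  26  38  43]
 [ 29  28  23  28  47 125 127 127 128 114 127 
[... 1351 characters left out ...]
 [144 103  96  94  99 126 129 129 129 127 127 129 127 130 127 128 130 130 131 128 128 128 128 133 150 217 131  96 102 214 232]
 [143 103  97  96  99 127 129 129 130 127 127 129 127 129 127 128 130 131 132 128 128 126 127 164 216 216 123  96 102 214 232]
 [144 104  98  97  94 127 129 128 132 127 128 130 128 129 127 128 130 130 130 128 130 126 145 189 216 215 126  96 103 209 232]
 [143 104  98  99 102 128 130 129 132 127 127 130 129 129 126 127 130 130 130 129 129 176 196 223 215 215 131  96 101 209 232]]
[[ 30  27  27 ...  22  24  76]
 [ 32  30  29 ...  23  25  66]
 [ 30  26  31 ...  25  25  55]
 ...
 [115 118 125 ... 181 232 232]
 [114 117 124 ... 174 232 233]
 [118 113 119 ... 150 220 231]]
```

The tongue lies straight over the blade's end (y -12 to +12, tip at x about -60). Now I'll return the key.

Emit:
drive_tool(
  increments=[
    {"travel":[0,0,0],"dr":[0,0,-10]},
    {"travel":[0,0,0],"dr":[0,0,-10]},
    {"travel":[0,0,0],"dr":[0,0,-10]},
    {"travel":[0,0,0],"dr":[0,0,-10]},
    {"travel":[0,0,0],"dr":[0,0,-10]},
    {"travel":[0,0,0],"dr":[0,0,-10]},
    {"travel":[0,0,0],"dr":[0,0,-10]},
    {"travel":[0,0,0],"dr":[0,0,-10]},
  ],
)

```text
t: 21.02
eef_pos: [0.5006, -0.1696, 0.1343]
eef_rot: [-0.0, 0.728, 0.686, -0.0]
ft_force: [0.3, 0.2, -1.2]
opening: 0.0131
gripper_force: 78.3
```

Emit:
drive_tool(
  increments=[
    {"travel":[0,0,0],"dr":[0,0,-10]},
    {"travel":[0,0,0],"dr":[0,0,-1]},
    {"travel":[-15,2.5,0],"dr":[0,0,0]},
    {"travel":[-31,5,0],"dr":[0,0,0]},
    {"travel":[-31,5,0],"dr":[0,0,0]},
    {"travel":[-15,0.5,10],"dr":[0,0,0]},
    {"travel":[0,0,0],"dr":[0,0,0]},
    {"travel":[0,0,0],"dr":[0,0,0]},
  ],
)

```text
t: 22.02
eef_pos: [0.5251, -0.2586, 0.1246]
eef_rot: [-0.0, 0.661, 0.751, 0.0]
ft_force: [0.8, -1.3, 0.7]
opening: 0.0128
gripper_force: 78.3
```

```bash
python3 - <<'E'
from h import *
info()
E
```

```text
t 22.025 slicer xy [-86.07 -90.39] z 0.1246 yaw rel 90.1 F [ 0.8 -1.3  0.7] open 0.012838875856418581 j6 -0.7850462913642532
```

Emit:
drive_tool(
  increments=[
    {"travel":[-1.1,-0.5,20],"dr":[0,0,0]},
    {"travel":[0,0,20],"dr":[0,0,0]},
    {"travel":[0,0,9],"dr":[0,0,0]},
    {"travel":[0,0,3],"dr":[0,0,0]},
    {"travel":[0,0,3],"dr":[0,0,0]},
    {"travel":[0,0,0],"dr":[0,0,0]},
  ],
)

```text
t: 22.78
eef_pos: [0.5251, -0.2605, 0.0701]
eef_rot: [0.0, 0.661, 0.751, 0.0]
ft_force: [-0.9, -0.0, -1.6]
opening: 0.0132
gripper_force: 78.3
```

Emit:
drive_tool(
  increments=[
    {"travel":[0,0,4],"dr":[0,0,0]},
    {"travel":[0,0,4],"dr":[0,0,0]},
    {"travel":[0,0,0],"dr":[0,0,0]},
  ],
)

```text
t: 23.15
eef_pos: [0.5248, -0.2604, 0.0614]
eef_rot: [-0.0, 0.661, 0.751, -0.0]
ft_force: [0.6, 0.3, -1.2]
opening: 0.0129
gripper_force: 78.3
```

In the well without resistance. I'll lower the rest, release and withdraw.

Emit:
drive_tool(
  increments=[
    {"travel":[0,0,3],"dr":[0,0,0]},
    {"travel":[0,0,1.2],"dr":[0,0,0]},
    {"travel":[0,0,0],"dr":[0,0,0]},
  ],
)

```text
t: 23.52
eef_pos: [0.5249, -0.2605, 0.0575]
eef_rot: [-0.0, 0.661, 0.751, -0.0]
ft_force: [-0.2, -0.5, -0.9]
opening: 0.0126
gripper_force: 78.3
```

Emit:
drive_tool(
  increments=[
    {"travel":[0,0,0],"dr":[0,0,0]},
    {"travel":[0,0,0],"dr":[0,0,0]},
    {"travel":[0,0,0],"dr":[0,0,0]},
    {"travel":[0,0,0],"dr":[0,0,0]},
    {"travel":[0,0,-10],"dr":[0,0,0]},
    {"travel":[0,0,-40],"dr":[0,0,0]},
    {"travel":[0,0,-40],"dr":[0,0,0]},
    {"travel":[0,0,0],"dr":[0,0,0]},
  ],
  grip=120,
)

```text
t: 24.52
eef_pos: [0.5262, -0.2613, 0.1514]
eef_rot: [0.003, 0.661, 0.751, 0.0]
ft_force: [-0.1, 0.5, -0.1]
opening: 0.045
gripper_force: 0.0
```

```bash
python3 - <<'E'
from h import *
c=grab('wrist','w9');c['fish']=1;e=grab('side','e9');s=grab('scene','s9');info()
np.set_printoptions(linewidth=300)
print(rect(c,'w9',-.107,-.067,-.120,-.063,.092)[::2,::2])
print('lock');print(rect(c,'w9',-.122,-.046,-.028,.029,.061)[::3,::2])
# unintended changes vs initial scene, away from robot
for n,i,j in(('scene','scene0','s9'),('side','side0','e9')):
    d=cv2.absdiff(cv2.imread(f'pics/{i}.png'),cv2.imread(f'pics/{j}.png')).max(2)
    cam=load(j)
    for nm,P in dict(apple=(.74,-.25,.035),lemon=(.65,-.445,.035),tumbler=(.783,-.09,.04),key=(.5244,-.2603,.07),turq=(.455,-.487,.03)).items():
        p=proj(cam,P).astype(int);print(n,nm,p,d[p[1]-12:p[1]+13,p[0]-12:p[0]+13].mean().round(1))
E
```

```text
t 24.675 slicer xy [-86.79 -91.99] z 0.147 yaw rel 90.1 F [ 0.1  0.6 -0.4] open 0.04553599848498305 j6 -0.7877633692230217
[[108 109 108 108 108 108 108 106 106 106 106 104 136 117 104 103 103 102 102 106 147 104  99 101 100 102 101 101 101]
 [107 109 107 107 107 107 107 107 107 106 106 105 104 103 104 103 102 103 102 104 142 152 116 102 101 101 102 102 102]
 [107 107 107 108 107 106 105 105 105 104 104 103 103 102 102 101 102 102 101 102 101 119 165 110 102 104 104 106 105]
 [108 109 106 106 105 105 104 104 104 103  96  99 100  98  98  98  92  93  94  93  94  95 131 152  94  99 100 102 103]
 [108 108 106 106 105 105 103 104 103 101  31  33  32  30  32  33  31  32  33  40  49  49  49  46  36  31  33  31  32]
 [107 107 106 105 106 105 104 104 103 102  31  32  33  33  33  31  33  31  33  33  43  49  49  50  50  42  34  34  33]
 [105 106 106 106 107 107 107 108 107 106  32  32  32  33  34  33  35  33  33  33  37  47  50  50  50  49  37  34  32]
 [105 106 105 105 105  85  61  57  57  60  45  46  37  35  27  27  26  24  25  33  37  33  34  33  36  39  45  41  33]
 [106 107 108 100  38  25
[... 4061 characters left out ...]
218 221 223 222 223 221 224 227 225 226 224 223 222 229 223 223 142  97 136 231 234]
 [153 167 144 116 218 220 220 222 218 220 222 221 223 221 224 227 225 226 224 223 222 229 222 223 142  95 134 231 233]
 [156 164 154 113 218 220 220 222 218 221 222 221 223 221 223 226 225 226 223 223 221 229 222 223 134  94 134 232 233]
 [162 164 127 113 216 220 220 222 218 220 222 222 223 220 223 226 225 226 223 223 220 228 222 222 131  95 131 233 220]]
scene apple [289 205] 1.3
scene lemon [357 244] 1.1
scene tumbler [240 182] 114.7
scene key [243 232] 10.4
scene turq [339 306] 1.3
side apple [293 186] 28.0
side lemon [379 232] 2.9
side tumbler [228 161] 2.6
side key [274 250] 16.7
side turq [392 319] 4.8
```

```bash
python3 -c "
from plant import arm
print(arm.finish_job())"
```

```text
the job is handed in; nothing more can be done
None
```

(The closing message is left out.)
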